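# Lay the cake slice and pastry brush in their spring-loaded tray compartments

### The job

Put the red-handled cake slice and the blue-handled pastry brush away in the tool tray: the slice in the wide compartment with the red spring shoe, the brush in the narrow one with the blue spring shoe. Each tool's head goes under the steel keeper bar and against the spring shoe, and its handle lies flat behind, held between the shoe and the wall at the handle end. Leave the cup, shaker, timer and teaspoon nearby where they are.

Things in the scene. Friction and masses are not known exactly. Their poses are not given: they have to be found in the camera images.
- cake_slice: Cake slice (loose, 0.12 kg), 140 mm long, lying flat. Origin: on its underside at mid length; x towards the head, z up. Red handle x = -70 to 2 mm, 20 mm wide, z = 0 to 18 mm; flat steel blade x = 2 to 70 mm, 46 mm wide, z = 0 to 4 mm, with a narrow neck to x = 16 mm, z = 11 mm.
- cake_slice_tip (a point): middle of the front edge of the cake slice's blade (x = +70 mm, 4 mm above the underside)
- cake_slice_grip (a point): good grip point in the slice's red handle, 30 mm behind the origin, 9 mm above the underside; the fingers close along the slice's y axis, on 20 mm
- pastry_brush: Pastry brush (loose, 0.12 kg), 140 mm long, lying flat. Origin: on its underside at mid length; x towards the head, z up. Blue handle x = -70 to 2 mm, 20 mm wide, z = 0 to 18 mm; steel ferrule 36 mm wide, 10 mm thick, to x = 23 mm, then a stiff white head 34 mm wide, 9 mm thick, to x = 70 mm.
- pastry_brush_tip (a point): middle of the front edge of the brush head (x = +70 mm, 4 mm above the underside)
- pastry_brush_grip (a point): good grip point in the brush's blue handle, 30 mm behind the origin, 9 mm above the underside; the fingers close along the brush's y axis, on 20 mm
- tool_tray: Grey and white tool tray, fixed; base plate 190 x 140 x 6 mm, origin under its centre, compartment floors at z = 6 mm. Two compartments side by side along the tray's x axis, one facing each way: the slice's head goes to the tray's +x, the brush's to -x. The level way in under the keeper bar over the tail wall is too low: tools enter slanted, head down about 12 degrees.
- slice_place (a point): Point on the floor of the slice's compartment, where the slice's origin is to come (axes as the tray's; head to +x). Along the head direction from here (mm): tail wall, 16 high, inner face -70; cheeks 28 apart, 16 high, -76 to -56; open sides -56 to 25; fences 54 apart 25 to 59; keeper bar 34 to 44, underside 18 above floor; spring shoe's face 60 when free, 80 pushed fully back.
- brush_place (a point): Point on the floor of the brush's compartment, where the brush's origin is to come (axes as the tray's; head to -x). Along the head direction from here (mm): tail wall, 16 high, inner face -70; cheeks 28 apart, 16 high, -76 to -56; open sides -56 to 25; fences 44 apart 25 to 59; keeper bar 34 to 44, underside 24 above floor; spring shoe's face 60 when free, 80 pushed fully back.
- slice_keeper (a point): middle of the underside of the keeper bar over the slice's compartment (bar 10 mm wide along the compartment, 5 mm thick)
- brush_keeper (a point): middle of the underside of the keeper bar over the brush's compartment (bar 10 mm wide along the compartment, 5 mm thick)
- slice_spring (a joint): red spring shoe (30 mm wide, 13 mm high, 1 mm over the floor): 0 when free, up to 0.020 m pushed back; 2 N at 0, 4.5 N at 0.010, 7 N at 0.020. It reads about 0.010 with the slice home.
- brush_spring (a joint): blue spring shoe of the brush's compartment, the same: about 0.010 with the brush home
- espresso_cup_1: striped espresso cup, 65 x 88 x 50 mm, standing by; origin under its middle
- salt_shaker: glass shaker with grey cap, 44 mm wide, 90 mm high, standing by; origin under its middle
- kitchen_timer: white kitchen timer with red dial, 72 x 57 x 76 mm, standing by; origin under its middle
- teaspoon_1: steel teaspoon, 130 mm long, lying by; origin under its middle

How it is judged:
At the end, for the whole second after the job is handed in: Cake slice and pastry brush each lie flat (within 0.06 rad, right way up) and at rest in their own compartment, origin within 8 mm (horizontally; 9 mm in all) of its place site, head under the keeper and pointing the compartment's way, with the spring shoe held pushed back by more than 4 mm (horizontal distance between cake_slice and slice_place below 0.008 m and distance between cake_slice and slice_place below 0.009 m and x of cake_slice_tip in the frame of slice_place above 0.06 m and angle between each of cake_slice, pastry_brush's own z axis and vertical below 0.06 rad and horizontal distance between pastry_brush and brush_place below 0.008 m and distance between pastry_brush and brush_place below 0.009 m and x of pastry_brush_tip in the frame of brush_place below -0.06 m and value of joint each of slice_spring, brush_spring above 0.004 m and linear speed of each of cake_slice, pastry_brush below 0.02 m/s); the robot touches nothing.
It fails at once if a bystander (cup, shaker, timer or teaspoon) is shifted by more than 30 mm (distance of any of espresso_cup_1, salt_shaker, kitchen_timer, teaspoon_1 from where it was at the start of the episode above 0.03 m).
It also fails if it takes over 66 s, if anything falls off the work surface, if the arm or the gripper's body presses on something with over 40 N, if the wrist force passes 120 N, or if a joint passes its speed limit or range.

### The arm

A 7-joint arm with a two-finger parallel gripper is mounted at the origin on a cart in front of the work surface, level with it; the furniture and walls round the work are solid. World frame = base frame: x ahead of the robot, y to its left, z up, the work surface at z = 0. Lengths are in m, angles in rad, forces in N, time in s.
With the tool pointing down it reaches from about 0.35 to 0.9 m from the base axis. Payload 8.1 kg.
Tool frame: the origin (TCP) lies midway between the tips of the shut fingers; the grasp point (between the pads) lies 19 mm behind it; z points along the fingers, y is the line along which they close (so a half turn about z gives the same grasp; the last joint's range is limited). The gripper opens to 92 mm and grips with 3 to 60 N. Pads are 19 mm wide; open, the fingers measure 130 mm over their backs; the gripper's body (75 mm by 190 mm) begins 47 mm behind the grasp point.
Start: joints at [-0.103, 0.434, 0.025, 1.573, -0.012, 1.134, -0.075], TCP at [0.625, -0, 0.227] pointing down, gripper open.
Joint ranges: [-2.62, 2.62], [-0.44, 2.09], [-1.27, 1.32], [0.08, 2.57], [-1.32, 4.46], [0.12, 2], [-2.74, 2.74]. Speed limits (rad/s): [2.22, 2.22, 3.01, 3.01, 3.14, 3.14, 3.14].

### API

Orientations are given as a rotation vector (axis times angle).
In Python, from cell import observe, cams, job gives the robot as it stands. The module is installed in compiled form; this text tells all that it offers.
- The arm moves only by the tool step_arm, never from a script. Its argument "steps" is a list of rows, each a list of 6 numbers: the shift along the world's x, y, z in mm, then the turn, a rotation vector about the world's x, y, z in rad. In form: [[dx, dy, dz, rx, ry, rz], ...]. A call has 1 to 20 rows; each row shifts and turns the commanded pose from where the row before left it; what a row does not reach is not made up. A row lasts 1/12 s, in which the tool goes at most 41.7 mm and 7.16 degrees, less where a joint would pass 70% of its speed; a pose out of reach is approached as far as the arm can. A call with a gripper value outside its range is refused whole. "gripper" is the opening, from 0 (shut) to 1 (fully open), set as the call begins (left out, the last holds). The fingers move at their own pace and stop on an object; "force" is the grip in N (left out, the last holds). Time passes only in rows, so rows that do not move let the fingers close. It gives the time, the measured TCP pose, the force, the opening and the grip force at its end, in the units of the state.
- observe(): the state, without advancing time (a new reading comes with each control period).
- cams.get_image(name): name is "scene" or "side" or "wrist"; returns the picture (400x640x3 uint8, red, green, blue); there is no depth.
- cams.get_calibration(name): a dict with "fov_y" (degrees; the focal length in pixels is half the picture's height over the tangent of half this angle, whatever the lens; pixels are square), "cx", "cy" (the principal point, pixels), "world_to_cam" (4x4, takes a point from world to camera coordinates). Camera axes: x right, y up, looking along -z (the intrinsics and any distortion apply to the point x, -y, -z); pixel columns grow to the right and rows downward; lengths in m; the calibration is good to about 2 mm. The wrist camera is an equidistant fisheye: a pixel r from the principal point sees the ray r / f radians off the axis. A picture is of the moment at which its call begins: read the wrist's pose just before it. get_calibration takes no time and is no camera call; for the wrist camera it gives the pose at the moment of the call.
- job.sign_off(): hands the job in; it is judged then, once.
The state is a dict: "clock": time; "joints": joint angles; "dq": joint speeds; "joint_efforts": joint torques, N m; "position": TCP position; "ee_rot": TCP orientation; "force": force on the tool from outside, world axes, zero at the start; "ft_torque": the same for the moment, N m; "width": opening from 0.0 (shut) to 1.0 (fully open); "gripper_force": force on a finger pad.
Only numpy, scipy, OpenCV 4.12 (cv2) and the standard library are available. Lean on these libraries where they do the work, as an engineer would, in place of code of your own. Each camera call takes 0.05 s, during which the arm holds its last target. There are 200 camera calls.

## Working session

There is one attempt and no reset: what is moved stays moved. The work goes in short steps, Python scripts to look and compute and a tool call to move; the robot and the scene stay as the last step left them, time stands still between calls to the robot, and variables do not carry over. Pictures are saved under pics/ and viewed, at most 10 in all, crops included, and the job is handed in when it is done.

Besides the shell and the picture viewer there is one more tool, called after "Emit:" as name([rows], argument=value, ...), one row to a line, values as JSON. step_arm: Moves the arm, as the interface text tells. Its arguments: {"type":"object","properties":{"steps":{"type":"array","items":{"type":"array","items":{"type":"number"}}},"gripper":{"type":"number"},"force":{"type":"number"}},"required":["steps"]}

```bash
mkdir -p pics
cat > h.py <<'E'
import numpy as np, cv2
from cell import observe, cams, job
def snap(n,fn=None):
    im=cams.get_image(n); c=cams.get_calibration(n)
    if fn: cv2.imwrite('pics/'+fn,im[:,:,::-1])
    return im,c
def ray(c,u,v,fish=False):
    f=200/np.tan(np.radians(c['fov_y'])/2); x=(u-c['cx']);y=(v-c['cy'])
    if fish:
        r=np.hypot(x,y);t=r/f; d=np.array([np.sin(t)*x/r,-np.sin(t)*y/r,-np.cos(t)])
    else: d=np.array([x/f,-y/f,-1])
    M=np.linalg.inv(np.array(c['world_to_cam'])); return M[:3,3],M[:3,:3]@d
def onz(c,u,v,z,fish=False):
    o,d=ray(c,u,v,fish); return o+d*(z-o[2])/d[2]
def proj(c,p,fish=False):
    f=200/np.tan(np.radians(c['fov_y'])/2); q=(np.array(c['world_to_cam'])@np.r_[p,1])[:3]
    x,y,z=q[0],-q[1],-q[2]
    if fish:
        r=np.hypot(x,y);t=np.arctan2(r,z); return np.array([c['cx']+f*t*x/r,c['cy']+f*t*y/r])
    return np.array([c['cx']+f*x/z,c['cy']+f*y/z])
E
python3 - <<'E'
from h import *
ims=[]
for n in ['scene','side','wrist']:
    im,c=snap(n,n+'0.png'); print(n,c['fov_y'],c['cx'],c['cy'],np.linalg.inv(c['world_to_cam']).round(3).tolist()); ims.append(im)
s=observe();print(s['clock'],s['position'],s['ee_rot'])
E
```

```text
scene 52.886729728177514 315.9380411446141 198.0554796640333 [[-0.48, 0.642, -0.597, 0.033], [-0.877, -0.357, 0.321, 0.638], [-0.007, 0.678, 0.735, 0.694], [0.0, 0.0, 0.0, 1.0]]
side 47.563000989749945 320.92139411183564 198.29613824454287 [[-0.709, -0.524, 0.473, 1.102], [0.705, -0.509, 0.494, 0.957], [-0.018, 0.683, 0.73, 0.888], [0.0, 0.0, 0.0, 1.0]]
wrist 65.70646984690485 318.05449596025034 201.3908567531737 [[1.0, 0.0, 0.001, 0.625], [-0.001, 0.956, 0.294, 0.079], [-0.001, -0.294, 0.956, 0.384], [0.0, 0.0, 0.0, 1.0]]
0.15 [ 6.24632091e-01 -5.18142192e-05  2.26144961e-01] [-2.22102008e+00 -2.22083923e+00  1.42413933e-03]
```

View pics/scene0.png

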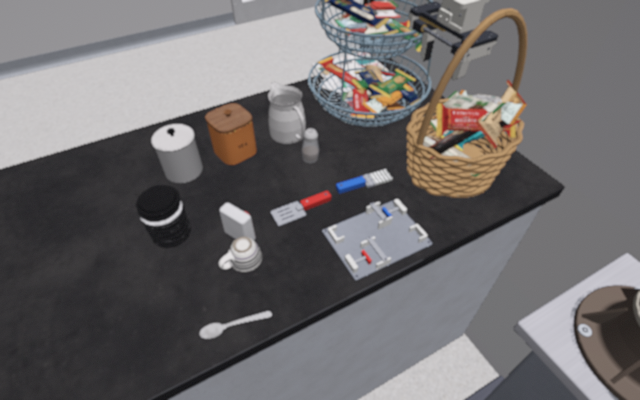

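View pics/wrist0.png

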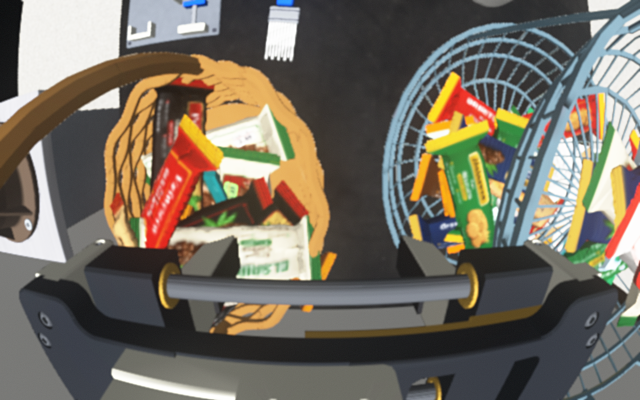

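View pics/side0.png

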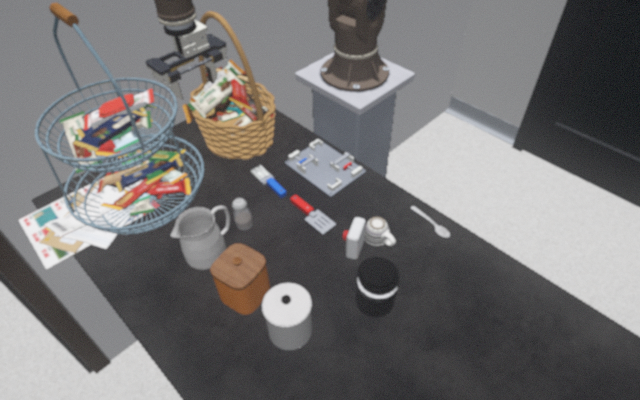

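The scene view shows the slice (blade ~(290,212), red handle ~(315,200)), the brush (blue ~(352,184), head ~(380,178)), and the tray at ~(378,237) with the red shoe at (367,257) and the blue shoe at (386,211). The wrist view only reaches the brush head (283,30) and one tray edge. The side view has the tray at (325,165) and the tools at (270,180) and (310,212).

```bash
cat >> h.py <<'E'
def blobs(im,col,box,amin=8):
    hsv=cv2.cvtColor(im,cv2.COLOR_RGB2HSV); H,S,V=[hsv[:,:,i].astype(int) for i in range(3)]
    m=((S>130)&(V>70))&(((H<8)|(H>172)) if col=='r' else ((H>98)&(H<125)))
    k=np.zeros_like(m);x0,y0,x1,y1=box;k[y0:y1,x0:x1]=1;m&=k
    cs,_=cv2.findContours(m.astype(np.uint8),cv2.RETR_EXTERNAL,cv2.CHAIN_APPROX_NONE)
    return [(cv2.contourArea(c),cv2.minAreaRect(c),c) for c in cs if cv2.contourArea(c)>amin]
E
python3 - <<'E'
from h import *
for n,box in [('scene',(260,160,440,280)),('side',(240,130,380,245))]:
    im=cv2.imread(f'pics/{n}0.png')[:,:,::-1].copy(); c=cams.get_calibration(n)
    for col in 'rb':
        for a,r,ct in blobs(im,col,box):
            b=cv2.boxPoints(r); e=[(b[i]+b[(i+1)%4])/2 for i in range(4)]
            e=e[0::2] if np.linalg.norm(e[0]-e[2])>np.linalg.norm(e[1]-e[3]) else e[1::2]
            print(n,col,a,np.round(r[0]),[onz(c,*p,.012)[:2].round(3).tolist() for p in [r[0]]+e])
c=cams.get_calibration('scene')
for p in [(323,238),(385,200),(432,238),(360,275),(397,178),(237,237),(311,162),(243,268)]: print(p,onz(c,*p,.0).round(3))
E
```

```text
scene r 25.0 [366. 256.] [[0.397, 0.328], [0.412, 0.327], [0.382, 0.329]]
scene r 313.5 [316. 200.] [[0.583, 0.342], [0.582, 0.304], [0.584, 0.379]]
scene b 18.5 [386. 212.] [[0.475, 0.224], [0.487, 0.224], [0.464, 0.223]]
scene b 290.5 [350. 184.] [[0.587, 0.247], [0.583, 0.21], [0.592, 0.284]]
side r 16.5 [345. 234.] [[0.578, 0.492], [0.567, 0.485], [0.589, 0.498]]
side r 196.0 [301. 204.] [[0.584, 0.341], [0.583, 0.301], [0.586, 0.38]]
side b 160.5 [277. 187.] [[0.589, 0.25], [0.586, 0.211], [0.592, 0.288]]
(323, 238) [0.487 0.378 0.   ]
(385, 200) [0.514 0.197 0.   ]
(432, 238) [0.374 0.173 0.   ]
(360, 275) [0.371 0.358 0.   ]
(397, 178) [0.559 0.128 0.   ]
(237, 237) [0.58  0.539 0.   ]
(311, 162) [0.714 0.286 0.   ]
(243, 268) [0.5   0.557 0.   ]
```

Run:
```python
from h import *
a=cams.get_calibration('scene');b=cams.get_calibration('side')
def tri(p,q):
    o1,d1=ray(a,*p);o2,d2=ray(b,*q);d1/=np.linalg.norm(d1);d2/=np.linalg.norm(d2)
    A=np.c_[d1,-d2];t=np.linalg.lstsq(A,o2-o1,rcond=None)[0];return ((o1+d1*t[0]+o2+d2*t[1])/2).round(3),np.linalg.norm(A@t-(o2-o1)).round(3)
print('handle top',tri((505,12),(212,14)))
print('handle base L',tri((428,120),(258,90)),tri((428,120),(205,85)))
for p in [(415,180),(450,192),(490,182)]: print('scene base',p,onz(a,*p,0).round(3))
for p in [(215,150),(240,158),(268,148)]: print('side base',p,onz(b,*p,0).round(3))
print('tier', [onz(a,*p,0).round(3).tolist() for p in [(345,115),(390,120),(425,100)]],[onz(b,*p,0).round(3).tolist() for p in [(75,210),(120,230),(190,205)]])
print('rim',[onz(b,*p,.11).round(3).tolist() for p in [(192,110),(274,105),(235,150)]],[onz(a,*p,.11).round(3).tolist() for p in [(408,140),(522,130),(440,165)]])
c=cams.get_calibration('wrist')
for z in(.15,.25,.3): print(z,onz(c,130,70,z,True).round(3),onz(c,205,65,z,True).round(3),onz(c,10,150,z,True).round(3))
```

```text
handle top (array([ 0.523, -0.02 ,  0.384]), np.float64(0.001))
handle base L (array([0.509, 0.119, 0.212]), np.float64(0.019)) (array([0.583, 0.02 , 0.176]), np.float64(0.104))
scene base (415, 180) [0.532 0.094 0.   ]
scene base (450, 192) [0.46  0.047 0.   ]
scene base (490, 182) [ 0.439 -0.06   0.   ]
side base (215, 150) [ 0.608 -0.011  0.   ]
side base (240, 158) [0.578 0.071 0.   ]
side base (268, 148) [0.491 0.096 0.   ]
tier [[0.844, 0.104, 0.0], [0.761, 0.004, 0.0], [0.791, -0.147, 0.0]] [[1.011, -0.081, 0.0], [0.96, 0.069, 0.0], [0.787, 0.124, -0.0]]
rim [[0.611, -0.085, 0.11], [0.43, 0.069, 0.11], [0.632, 0.147, 0.11]] [[0.564, 0.113, 0.11], [0.464, -0.141, 0.11], [0.464, 0.105, 0.11]]
0.15 [0.467 0.123 0.15 ] [0.538 0.117 0.15 ] [0.27  0.069 0.15 ]
0.25 [0.535 0.104 0.25 ] [0.575 0.101 0.25 ] [0.422 0.074 0.25 ]
0.3 [0.568 0.095 0.3  ] [0.594 0.093 0.3  ] [0.498 0.076 0.3  ]
```

Emit:
step_arm([
  [8, 0, 20, 0, 0, 0],
  [7, 0, 20, 0, 0, 0],
  [0, 0, 20, 0, 0, 0],
  [0, 0, 20, 0, 0, 0],
  [0, 0, 20, 0, 0, 0],
  [0, 0, 20, 0, 0, 0],
  [0, 0, 20, 0, 0, 0],
  [0, 0, 20, 0, 0, 0],
  [0, 20, 10, 0, 0, 0],
  [0, 30, 0, 0, 0, 0],
  [0, 30, 0, 0, 0, 0],
  [0, 30, 0, 0, 0, 0],
  [0, 30, 0, 0, 0, 0],
], gripper=1)

```text
clock: 1.23
position: [0.6397, 0.1412, 0.3965]
ee_rot: [-2.222, -2.221, 0.001]
force: [-0.1, 0.3, 0.2]
width: 1.006
gripper_force: 0.0
```

Emit:
step_arm([
  [-10, 30, 0, 0, 0, 0],
  [-20, 30, 0, 0, 0, 0],
  [-30, 30, 0, 0, 0, 0],
  [-30, 15, -20, 0, 0, 0],
  [-30, 5, -25, 0, 0, 0],
  [0, 0, -25, 0, 0, 0],
  [0, 0, 0, 0, 0, 0],
  [0, 0, 0, 0, 0, 0],
  [0, 0, 0, 0, 0, 0],
])

```text
clock: 1.98
position: [0.522, 0.249, 0.328]
ee_rot: [2.223, 2.219, 0.002]
force: [0.0, -0.3, 0.3]
width: 1.002
gripper_force: 0.0
```

Run:
```python
from h import *
s=observe();print(s['clock'],s['position'],s['ee_rot'],s['force'])
im,c=snap('wrist','wrist1.png')
```

```text
1.9833 [0.52198157 0.24897924 0.32803404] [2.22267112e+00 2.21900192e+00 2.11599300e-03] [ 0.01891795 -0.28472147  0.34722731]
```

View pics/wrist1.png

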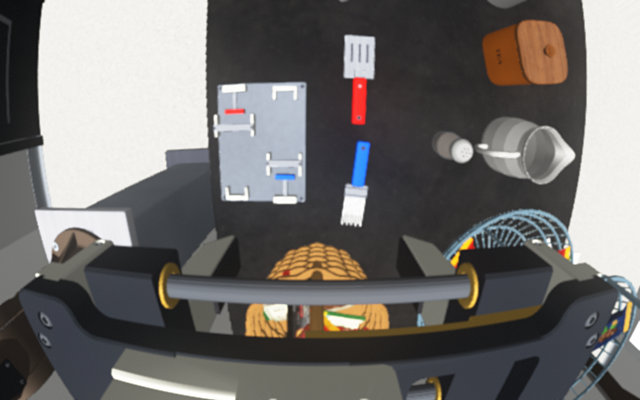

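The wrist view shows the tray's plate at x 218–305, y 83–203. The slice keeper is at ~(235,126) with the red shoe at (235,111); the brush keeper is at ~(285,163) with the blue shoe at (285,177). The red handle is at (359,101), the blue handle at (361,163), and the shaker at (455,147).

```bash
cat > meas.py <<'E'
from h import *
def ends(ct,c,z):
    r=cv2.minAreaRect(np.array([onz(c,*p[0],z,True)[:2]*1000 for p in ct],np.float32))
    b=cv2.boxPoints(r); e=[(b[i]+b[(i+1)%4])/2 for i in range(4)]
    e=e[0::2] if np.linalg.norm(e[0]-e[2])>np.linalg.norm(e[1]-e[3]) else e[1::2]
    e=sorted(e,key=lambda p:p[1]); d=e[1]-e[0]
    return np.round(r[0],1),np.round(sorted(r[1]),1),'yaw from +y (ccw) %.3f'%np.arctan2(-d[0],d[1]),np.round(e,1).tolist()
E
python3 - <<'E'
from meas import *
im=cv2.imread('pics/wrist1.png')[:,:,::-1].copy(); c=cams.get_calibration('wrist')
print('cam',np.linalg.inv(c['world_to_cam'])[:3,3])
for col in 'rb':
    for a,r,ct in blobs(im,col,(205,60,400,220)): print(col,a,np.round(r[0]),ends(ct,c,.018 if a>100 else .018))
hsv=cv2.cvtColor(im,cv2.COLOR_RGB2HSV); S,V=hsv[:,:,1].astype(int),hsv[:,:,2].astype(int)
m=np.zeros((400,640),np.uint8); m[70:215,207:320]=(V>95)[70:215,207:320]
ct=max(cv2.findContours(m,0,1)[0],key=cv2.contourArea); print('plate',ends(ct,c,.006))
g=im[70:215,205:320]; cv2.imwrite('pics/tray.png',cv2.resize(g[:,:,::-1],None,fx=5,fy=5,interpolation=cv2.INTER_CUBIC)[:600] if 0 else cv2.resize(g[:,:,::-1],None,fx=4,fy=4,interpolation=cv2.INTER_CUBIC))
E
```

```text
cam [0.52238219 0.32829667 0.48607372]
r 50.0 [234. 111.] (array([395.4, 329.2]), array([ 5.6, 29. ]), 'yaw from +y (ccw) -1.534', [[380.8999938964844, 328.70001220703125], [409.8999938964844, 329.79998779296875]])
r 656.0 [359. 101.] (array([584.3, 341.5]), array([23.4, 70.9]), 'yaw from +y (ccw) -0.025', [[583.4000244140625, 306.0], [585.2000122070312, 376.8999938964844]])
b 77.0 [284. 176.] (array([471.3, 225.2]), array([ 8. , 29.8]), 'yaw from +y (ccw) 1.561', [[486.1000061035156, 225.10000610351562], [456.3999938964844, 225.3000030517578]])
b 623.5 [360. 163.] (array([588.2, 245.6]), array([23.5, 72.3]), 'yaw from +y (ccw) -0.108', [[584.2999877929688, 209.6999969482422], [592.0999755859375, 281.6000061035156]])
plate (array([429.5, 275.1]), array([149.1, 195.6]), 'yaw from +y (ccw) -0.021', [[427.5, 177.3000030517578], [431.6000061035156, 372.8999938964844]])
```

View pics/tray.png

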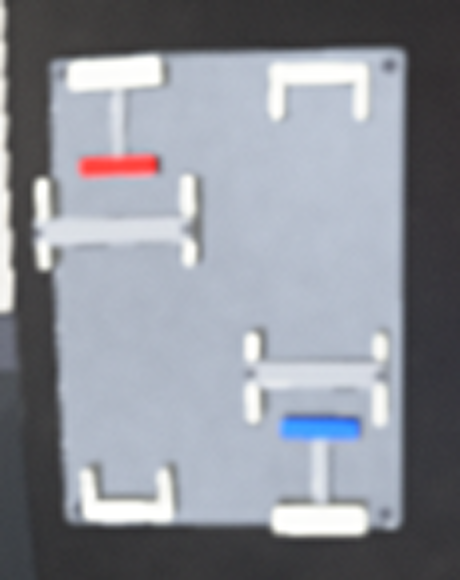

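The enlarged tray shows the slice's keeper at crop (118,230), its red shoe at (119,165) and its tail cheeks at (88,490) and (165,490). The brush's keeper is at (318,375), its blue shoe at (320,428) and its cheeks at (276,95) and (362,95).

Run:
```python
from h import *
c=cams.get_calibration('wrist')
P={'TL':(52,50,.006),'TR':(405,48,.006),'BR':(402,527,.006),'BL':(66,526,.006),'s_keep':(118,230,.029),'s_shoe':(119,165,.019),'s_chkL':(90,490,.022),'s_chkR':(165,490,.022),'s_wall':(127,511,.022),
'b_keep':(318,375,.035),'b_shoe':(320,428,.019),'b_chkL':(276,95,.022),'b_chkR':(361,95,.022),'b_wall':(319,72,.022),
'blade_tip':None}
for k,v in P.items():
    if v: print(k,(onz(c,v[0]/4+205,v[1]/4+70,v[2],True)*1000).round(1)[:2])
print('tips: slice',(onz(c,360.5,36,.004,True)*1000).round(1),'brush',(onz(c,351,226,.008,True)*1000).round(1))
sh=onz(c,443,141,0,True);print('shaker',sh, onz(c,461,150,.09,True), onz(c,432,143,0.05,True))
```

```text
TL [366.8 376.6]
TR [505.9 370.6]
BR [502.9 180.4]
BL [361.6 181.3]
s_keep [398.4 304.2]
s_shoe [396.9 328.8]
s_chkL [378.6 201.2]
s_chkR [409.8 200.9]
s_wall [393.4 192.4]
b_keep [473.7 248.3]
b_shoe [472.2 224.6]
b_chkL [458.5 352.6]
b_chkR [490.1 351.8]
b_wall [474.6 360.8]
tips: slice [589.2 445.8   4. ] brush [578.1 138.5   8. ]
shaker [7.30591431e-01 2.83080675e-01 5.55111512e-17] [0.72084786 0.2803516  0.09      ] [0.6914019  0.28392468 0.05      ]
```

Emit:
step_arm([
  [20, 32, -20, 0, 0, -0.03],
  [21, 32, -30, 0, 0, 0],
  [21, 32, -40, 0, 0, 0],
  [0, 0, -40, 0, 0, 0],
  [0, 0, -40, 0, 0, 0],
  [0, 0, -40, 0, 0, 0],
  [0, 0, -40, 0, 0, 0],
  [0, 0, -20, 0, 0, 0],
  [0, 0, 0, 0, 0, 0],
  [0, 0, 0, 0, 0, 0],
  [0, 0, 0, 0, 0, 0],
], gripper=0.6, force=45)

```text
clock: 2.95
position: [0.576, 0.3329, 0.0738]
ee_rot: [2.255, 2.186, 0.006]
force: [-1.0, 0.3, 1.5]
width: 0.598
gripper_force: 0.0
```

Run:
```python
from meas import *
s=observe();print(s['clock'],s['position'],s['ee_rot'],s['force'])
im,c=snap('wrist','wrist2.png')
for a,r,ct in blobs(im,'r',(250,40,450,400),100): print(a,np.round(r[0]),r[1],ends(ct,c,.018))
```

```text
2.95 [0.57604833 0.33294044 0.07381639] [2.25491645 2.18621332 0.00588029] [-0.99880621  0.27087122  1.54350386]
2589.0 [328. 204.] (95.0, 29.0) (array([584.1, 343.2]), array([21.1, 73. ]), 'yaw from +y (ccw) -0.020', [[583.2999877929688, 306.70001220703125], [584.7999877929688, 379.6000061035156]])
```

View pics/wrist2.png

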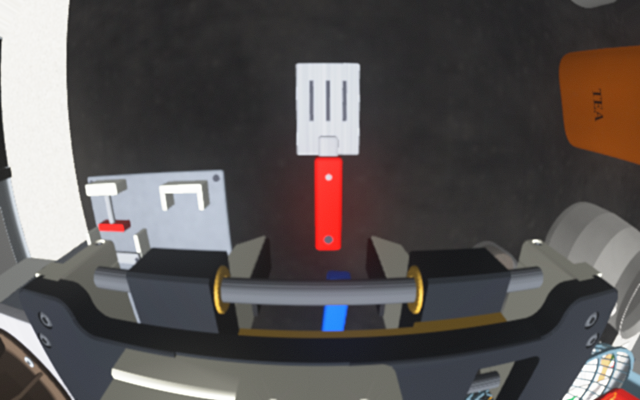

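The slice's red handle is at (328,204) with its blade ahead of it, square between the fingers, and the blue handle is at (335,305) behind. The numbers agree with the earlier ones, so I go down and grip.

Emit:
step_arm([
  [4, 7, -10, 0, 0, 0.005],
  [4, 7, -10, 0, 0, 0],
  [0, 0, -15, 0, 0, 0],
  [0, 0, -15, 0, 0, 0],
  [0, 0, -12, 0, 0, 0],
  [0, 0, -7, 0, 0, 0],
  [0, 0, -2, 0, 0, 0],
  [0, 0, 0, 0, 0, 0],
  [0, 0, 0, 0, 0, 0],
])

```text
clock: 3.75
position: [0.5821, 0.3466, 0.0006]
ee_rot: [2.249, 2.194, 0.001]
force: [-0.5, 0.6, -0.3]
width: 0.599
gripper_force: 0.0
```

Emit:
step_arm([
  [0, 0, 0, 0, 0, 0],
  [0, 0, 0, 0, 0, 0],
  [0, 0, 0, 0, 0, 0],
  [0, 0, 0, 0, 0, 0],
  [0, 0, 0, 0, 0, 0],
  [0, 0, 0, 0, 0, 0],
], gripper=0)

```text
clock: 4.25
position: [0.5821, 0.3462, 0.0005]
ee_rot: [2.249, 2.193, 0.001]
force: [1.5, -0.5, 0.0]
width: 0.214
gripper_force: 27.6
```

Emit:
step_arm([
  [0, 0, 15, 0, 0, 0],
  [0, 0, 20, 0, 0, 0],
  [0, 0, 20, 0, 0, 0],
  [0, 0, 20, -0.05, 0, 0],
  [0, 0, 20, -0.05, 0, 0],
  [0, 0, 10, -0.05, 0, 0],
  [-10, -10, 0, -0.06, 0, 0],
  [-20, -17, 0, 0, 0, 0],
  [-20, -17, 0, 0, 0, 0],
  [-20, -17, 0, 0, 0, 0],
  [-20, -17, 0, 0, 0, 0],
  [-20, -17, 0, 0, 0, 0],
  [-20, -17, 0, 0, 0, 0],
  [-20, -17, 0, 0, 0, 0],
  [-20, -17, 0, 0, 0, 0],
  [-17, -17, 0, 0, 0, 0],
  [0, 0, 0, 0, 0, 0],
  [0, 0, 0, 0, 0, 0],
])

```text
clock: 5.75
position: [0.3941, 0.1824, 0.1056]
ee_rot: [2.136, 2.083, -0.22]
force: [0.6, 0.5, -1.0]
width: 0.211
gripper_force: 44.9
```

Run:
```python
from meas import *
from scipy.spatial.transform import Rotation as R
s=observe();print(s['clock'],s['position'],s['force'],s['width']);print(R.from_rotvec(s['ee_rot']).as_matrix().round(3).tolist())
im,c=snap('wrist','wrist3.png')
```

```text
5.75 [0.3941285  0.18237324 0.10564709] [ 0.61196804  0.52873013 -0.9614496 ] 0.21130736622866564
[[0.025, 1.0, -0.0], [0.978, -0.025, -0.209], [-0.209, 0.005, -0.978]]
```

View pics/wrist3.png

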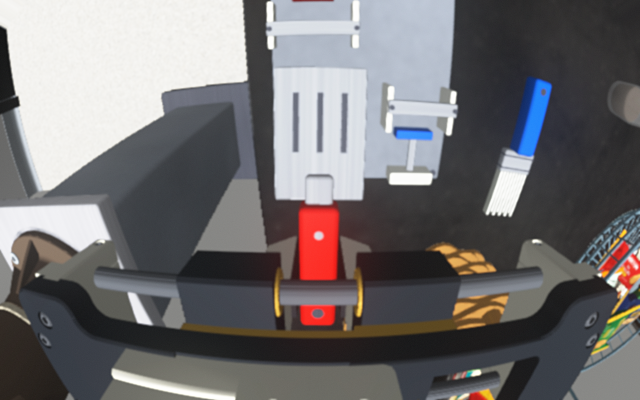

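The slice is held straight, with its blade front at (320,68). The slice keeper spans about (268–357, 27), the brush's keeper (390–453, 107), and the blue shoe is at (413,134).

Run:
```python
from meas import *
im=cv2.imread('pics/wrist3.png')[:,:,::-1].copy(); c=cams.get_calibration('wrist')
for n,u,v,z in [('keepL',273,28,.029),('keepR',353,27,.029),('keepmid',313,27.5,.029),('fenceL',270,9,.022),('fenceR',355,9,.022),('fenceLb',270,43,.022),('fenceRb',355,43,.022),('bkeepL',392,104,.035),('bkeepR',452,111,.035),('bshoe',413,134,.019),('tipL',275,69,.085+.004),('tipR',366,70,.089)]:
    print(n,(onz(c,u,v,z,True)*1000).round(1)[:2])
for a,r,ct in blobs(im,'b',(380,120,560,200),50): print(a,np.round(r[0]),ends(ct,c,.018))
h=cv2.cvtColor(im,cv2.COLOR_RGB2GRAY); print(h[27,255:372].tolist())
```

```text
keepL [369.3 306.5]
keepR [422.1 305.6]
keepmid [395.7 305.4]
fenceL [366.9 320.8]
fenceR [424.5 319. ]
fenceLb [365.8 296.3]
fenceRb [424.2 294.5]
bkeepL [448.5 252.9]
bkeepR [494.4 249.7]
bshoe [470.7 226.5]
tipL [377.1 282.3]
tipR [421.5 280.8]
343.5 [413. 134.] (array([471.3, 226.5]), array([ 8.5, 31.7]), 'yaw from +y (ccw) 1.543', [[487.1000061035156, 226.10000610351562], [455.3999938964844, 227.0]])
851.0 [526. 136.] (array([581.6, 229.6]), array([32.1, 35.8]), 'yaw from +y (ccw) -0.116', [[579.5, 211.8000030517578], [583.5999755859375, 247.39999389648438]])
[61, 63, 61, 60, 60, 61, 61, 59, 60, 59, 72, 106, 135, 135, 129, 143, 181, 213, 226, 226, 225, 225, 225, 225, 226, 225, 224, 224, 225, 225, 225, 224, 224, 224, 224, 224, 225, 224, 224, 224, 224, 224, 224, 224, 222, 224, 224, 223, 223, 224, 223, 223, 224, 223, 223, 223, 223, 222, 223, 223, 223, 223, 223, 223, 223, 223, 224, 222, 223, 223, 224, 224, 223, 223, 223, 222, 222, 223, 223, 222, 222, 222, 222, 222, 223, 223, 223, 223, 223, 223, 223, 223, 223, 223, 222, 223, 223, 222, 211, 174, 130, 109, 108, 123, 150, 173, 186, 189, 187, 188, 188, 188, 189, 188, 189, 188, 190]
```

Emit:
step_arm([
  [0, 0, -18, 0, 0, 0],
  [0, 0, -18, 0, 0, 0],
  [0, 0, -16, 0, 0, 0],
  [0, 0, -12, 0, 0, 0],
  [0, 0, -8, 0, 0, 0],
  [0, 0, 0, 0, 0, 0],
  [0, 0, 0, 0, 0, 0],
])

```text
clock: 6.38
position: [0.3952, 0.1836, 0.0333]
ee_rot: [2.135, 2.083, -0.22]
force: [0.0, -0.3, -1.0]
width: 0.212
gripper_force: 44.9
```

Run:
```python
from meas import *
s=observe();print(s['clock'],s['position'],s['force'],s['width'])
im,c=snap('wrist','wrist4.png')
cv2.imwrite('pics/w4c.png',cv2.resize(im[0:250,215:455,::-1],None,fx=2.4,fy=2.4,interpolation=cv2.INTER_CUBIC))
```

```text
6.3833 [0.39522123 0.18355962 0.03330318] [ 0.04394611 -0.27224886 -0.95755832] 0.2118293885377216
```

View pics/w4c.png

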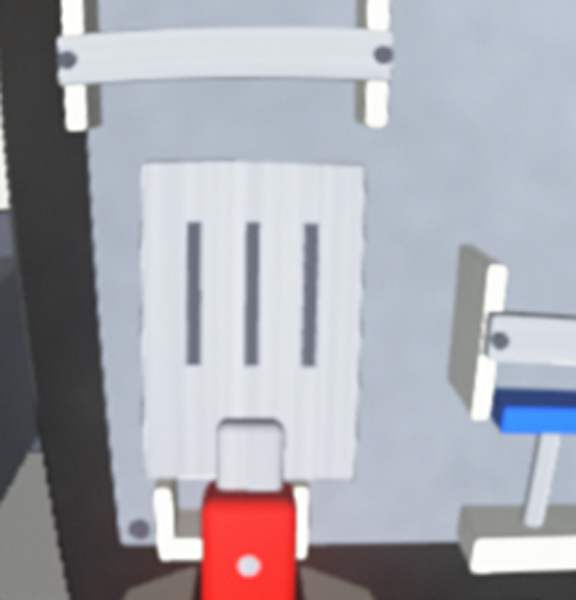

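The blade is ahead at crop (253,163), the fences centre near crop 226 and the cheeks near 233. So the slice sits about 4–5 mm too far right (+x). I will work out the exact figure.

Run:
```python
from meas import *
c=cams.get_calibration('wrist')
f=lambda u,v,z:(onz(c,u/2.4+215,v/2.4,z,True)*1000).round(1)[:2]
for n,p in dict(fL=(76,125,.022),fR=(376,122,.022),fLtop=(72,15,.022),fRtop=(374,15,.022),kL=(68,60,.029),kR=(383,55,.029),tL=(141,164,.016),tR=(364,164,.016),bL=(148,478,.03),bR=(355,478,.03),cL=(165,490,.022),cR=(302,492,.022),hL=(204,520,.045),hR=(294,520,.045),wall=(230,550,.022),bwall=(525,552,.022),bf=(482,416,.024)).items(): print(n,f(*p))
```

```text
fL [364.9 292.2]
fR [423.6 290.8]
fLtop [365.4 314.8]
fRtop [423.3 312.6]
kL [365.7 305.1]
kR [423.7 304. ]
tL [376.6 282.8]
tR [422.2 281.7]
bL [374.9 217.3]
bR [420.1 216. ]
cL [377.3 209.6]
cR [409.1 208.2]
hL [387.8 215.5]
hR [405.8 215. ]
wall [391.8 192.4]
bwall [467.2 188.6]
bf [449.5 227.7]
```

Emit:
step_arm([
  [-2, 0, 0, 0, 0, 0.012],
  [-2, 0, 0, 0, 0, 0],
  [0, 8, 0, 0, 0, 0],
  [0, 10, 0, 0, 0, 0],
  [0, 10, 0, 0, 0, 0],
  [0, 10, -2, 0, 0, 0],
  [0, 2, -2, 0, 0, 0],
  [0, 0, 0, 0, 0, 0],
  [0, 0, 0, 0, 0, 0],
])

```text
clock: 7.18
position: [0.3906, 0.223, 0.0291]
ee_rot: [2.122, 2.096, -0.219]
force: [0.7, 1.0, -0.7]
width: 0.214
gripper_force: 44.9
```

Emit:
step_arm([
  [0, 4, 0, 0, 0, 0],
  [0, 4, 0, 0, 0, 0],
  [0, 4, 0, 0, 0, 0],
  [0, 4, 0, 0, 0, 0],
  [0, 4, 0, 0, 0, 0],
  [0, 0, 0, 0, 0, 0],
  [0, 0, 0, 0, 0, 0],
])

```text
clock: 7.77
position: [0.3908, 0.2423, 0.0294]
ee_rot: [2.123, 2.094, -0.22]
force: [0.5, -6.4, -0.4]
width: 0.216
gripper_force: 44.9
```

Emit:
step_arm([
  [0, -0.7, -3.5, 0.035, 0, 0],
  [0, -0.5, -3.5, 0.035, 0, 0],
  [0, -0.4, -3.5, 0.035, 0, 0],
  [0, -0.3, -3.5, 0.035, 0, 0],
  [0, -0.1, -3.5, 0.035, 0, 0],
  [0, 0, -3.5, 0.035, 0, 0],
  [0, 0, -1, 0, 0, 0],
  [0, 0, 0, 0, 0, 0],
  [0, 0, 0, 0, 0, 0],
])

```text
clock: 8.52
position: [0.3908, 0.2399, 0.0073]
ee_rot: [2.236, 2.203, 0.001]
force: [0.1, -5.7, 0.4]
width: 0.213
gripper_force: 44.9
```

Run:
```python
from meas import *
s=observe();print(s['clock'],s['position'],s['ee_rot'],s['force'],s['ft_torque'],s['width'])
im,c=snap('wrist','wrist5.png')
a,_=snap('scene','s5.png'); b,_=snap('side','d5.png')
A=cv2.resize(a[160:300,280:460],(720,560))
cv2.imwrite('pics/v5.png',np.hstack([im[0:340,200:480,::-1],cv2.resize(a[170:290,300:450,::-1],(425,340),interpolation=cv2.INTER_CUBIC)]))
```

```text
8.5167 [0.39080713 0.23988242 0.00728334] [2.23636747e+00 2.20322868e+00 5.31171836e-04] [ 0.09231796 -5.68487798  0.4363829 ] [-1.24811141 -0.09783536 -0.00756007] 0.21295521293796568
```

View pics/v5.png

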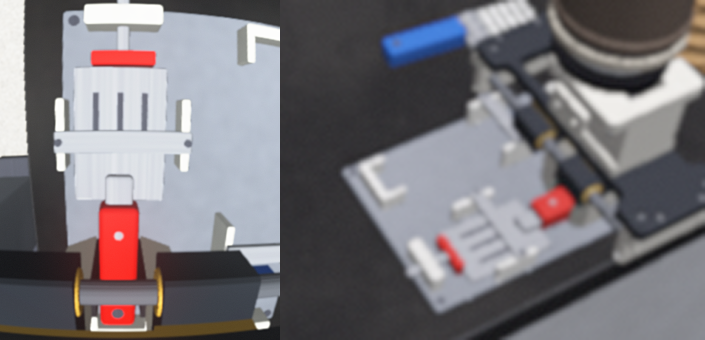

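The slice's blade is under the keeper against the red shoe, and the end of its handle sits between the cheeks at about (117,318) in the left half. I ease it back onto the tail wall and let go.

Emit:
step_arm([
  [0, -2, -0.4, 0, 0, 0],
  [0, -2, 0, 0, 0, 0],
  [0, 0, 0, 0, 0, 0],
  [0, 0, 0, 0, 0, 0],
])

```text
clock: 9.0
position: [0.3909, 0.2365, 0.007]
ee_rot: [2.235, 2.204, 0.002]
force: [1.1, -5.5, 0.7]
width: 0.211
gripper_force: 44.9
```

Emit:
step_arm([
  [0, 0, 0, 0, 0, 0],
  [0, 0, 0, 0, 0, 0],
  [0, 0, 0, 0, 0, 0],
  [0, 0, 0, 0, 0, 0],
  [0, 0, 5, 0, 0, 0],
  [0, 0, 15, 0, 0, 0],
  [0, 0, 20, 0, 0, 0],
  [0, 0, 25, 0, 0, 0],
  [0, 0, 25, 0, 0, 0],
  [0, 0, 25, 0, 0, 0],
  [0, 0, 0, 0, 0, 0],
], gripper=0.5)

```text
clock: 9.92
position: [0.3929, 0.239, 0.1265]
ee_rot: [2.234, 2.205, 0.014]
force: [0.7, 0.6, -0.7]
width: 0.497
gripper_force: 0.0
```

Run:
```python
from meas import *
s=observe();print(s['clock'],s['position'],s['force'],s['width'])
im,c=snap('wrist','wrist6.png')
for a,r,ct in blobs(im,'r',(150,0,480,400),60): print(a,np.round(r[0]),ends(ct,c,.022))
for a,r,ct in blobs(im,'b',(150,0,600,400),60): print(a,np.round(r[0]),ends(ct,c,.018))
cv2.imwrite('pics/v6.png',im[:,:,::-1])
```

```text
9.9167 [0.39285731 0.23896468 0.12649299] [ 0.72437135  0.64416724 -0.67488197] 0.49746695724954254
1489.0 [315. 206.] (array([390.3, 232.8]), array([19.4, 70. ]), 'yaw from +y (ccw) -0.022', [[389.5, 197.8000030517578], [391.1000061035156, 267.79998779296875]])
236.5 [317.  86.] (array([393.9, 337.8]), array([ 6. , 28.1]), 'yaw from +y (ccw) 1.557', [[407.8999938964844, 337.6000061035156], [379.8999938964844, 338.0]])
234.5 [400. 212.] (array([468.9, 225.2]), array([ 7.9, 30.6]), 'yaw from +y (ccw) 1.546', [[484.20001220703125, 224.8000030517578], [453.70001220703125, 225.60000610351562]])
1463.0 [503. 189.] (array([580.6, 246. ]), array([30.7, 71.3]), 'yaw from +y (ccw) -0.111', [[576.7000122070312, 210.60000610351562], [584.5999755859375, 281.3999938964844]])
```

View pics/v6.png

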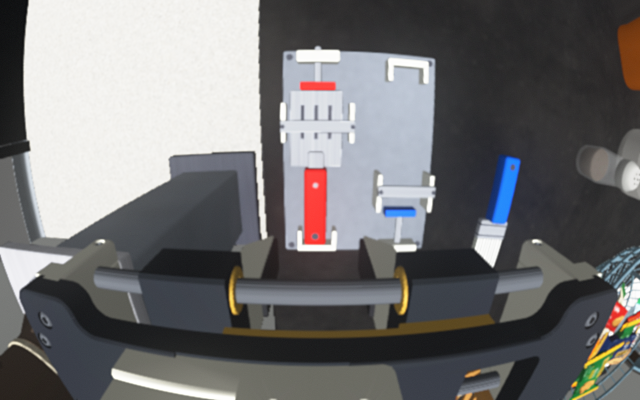

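That view (my tenth, so the rest goes by numbers) shows the slice home: red shoe at (317,86), 9 mm back from its free position, handle at (315,206), tail in the cheeks. Next is the brush.

Emit:
step_arm([
  [24, 0, 0, 0, 0, -0.03],
  [24, -2, 0, 0, 0, -0.03],
  [24, -2, 0, 0, 0, -0.03],
  [24, -2, 0, 0, 0, 0],
  [24, -2, 0, 0, 0, 0],
  [24, -2, -5, 0, 0, 0],
  [24, -2, -10, 0, 0, 0],
  [20, -2, -10, 0, 0, 0],
  [6, 0, -10, 0, 0, 0],
  [0, 0, 0, 0, 0, 0],
  [0, 0, 0, 0, 0, 0],
  [0, 0, 0, 0, 0, 0],
], gripper=0.6)

```text
clock: 10.97
position: [0.5834, 0.2237, 0.0869]
ee_rot: [2.331, 2.104, 0.001]
force: [-0.9, -0.0, -0.5]
width: 0.599
gripper_force: 0.0
```

Run:
```python
from meas import *
s=observe();print(s['clock'],s['position'],s['ee_rot'],s['force'],s['width'])
im,c=snap('wrist','wrist7.png')
for a,r,ct in blobs(im,'b',(150,0,600,300),60): print(a,np.round(r[0]),ends(ct,c,.018))
```

```text
10.9667 [0.58338413 0.22372307 0.08693675] [2.33141289e+00 2.10436620e+00 1.19074462e-03] [-0.86655361 -0.04093938 -0.51388113] 0.598610810977219
278.5 [184. 223.] (array([470.9, 225.7]), array([ 9.3, 30.8]), 'yaw from +y (ccw) 1.560', [[486.29998779296875, 225.5], [455.5, 225.8000030517578]])
2462.0 [322. 184.] (array([588.8, 245.8]), array([21.4, 71.5]), 'yaw from +y (ccw) -0.112', [[584.9000244140625, 210.1999969482422], [592.7999877929688, 281.29998779296875]])
```

Emit:
step_arm([
  [2, 9, -10, 0, 0, -0.008],
  [2.4, 9, -14, 0, 0, 0],
  [0, 0, -18, 0, 0, 0],
  [0, 0, -18, 0, 0, 0],
  [0, 0, -14, 0, 0, 0],
  [0, 0, -8, 0, 0, 0],
  [0, 0, -3, 0, 0, 0],
  [0, 0, 0, 0, 0, 0],
  [0, 0, 0, 0, 0, 0],
])

```text
clock: 11.77
position: [0.5892, 0.242, 0.002]
ee_rot: [2.34, 2.094, 0.003]
force: [-0.2, -0.1, -0.2]
width: 0.599
gripper_force: 0.0
```

Emit:
step_arm([
  [0, 0, 0, 0, 0, 0],
  [0, 0, 0, 0, 0, 0],
  [0, 0, 0, 0, 0, 0],
  [0, 0, 0, 0, 0, 0],
  [0, 0, 0, 0, 0, 0],
  [0, 0, 0, 0, 0, 0],
], gripper=0)

```text
clock: 12.27
position: [0.5892, 0.2411, 0.0021]
ee_rot: [2.34, 2.093, 0.003]
force: [-1.6, 1.4, 3.0]
width: 0.215
gripper_force: 25.7
```

Emit:
step_arm([
  [0, 0, 10, 0, 0, 0],
  [0, 0, 20, 0, 0, 0],
  [0, 0, 20, 0, 0, 0],
  [0, 0, 20, 0.05, 0, 0],
  [0, 0, 20, 0.05, 0, 0],
  [0, 0, 10, 0.05, 0, 0],
  [-7, 10, 8, 0.06, 0, 0],
  [-15, 15, 0, 0, 0, 0.031],
  [-15, 15, 0, 0, 0, 0.031],
  [-15, 15, 0, 0, 0, 0.031],
  [-15, 15, 0, 0, 0, 0],
  [-15, 15, 0, 0, 0, 0],
  [-15, 15, 0, 0, 0, 0],
  [-10, 15, 0, 0, 0, 0],
  [-10, 15, 0, 0, 0, 0],
  [0, 0, 0, 0, 0, 0],
  [0, 0, 0, 0, 0, 0],
  [0, 0, 0, 0, 0, 0],
])

```text
clock: 13.77
position: [0.4712, 0.3719, 0.1098]
ee_rot: [-2.12, -2.086, -0.199]
force: [0.1, 0.9, -1.1]
width: 0.212
gripper_force: 44.9
```

```bash
cat > st.py <<'E'
from meas import *
from scipy.spatial.transform import Rotation as R
s=observe();print(s['clock'],s['position'].round(4),s['force'].round(1),s['width']);M=R.from_rotvec(s['ee_rot']).as_matrix();print('yaw',-M[0,0],'pitch',M[1,2],'roll',M[2,1])
E
python3 - <<'E'
from st import *
im,c=snap('wrist','wrist8.png')
for a,r,ct in blobs(im,'b',(150,0,600,330),60): print('brush',a,np.round(r[0]),r[1],ends(ct,c,s['position'][2]+.018))
for n in ('scene','side'):
    im,c=snap(n,n+'8.png')
    for a,r,ct in blobs(im,'b',(240,100,460,300),6): print(n,a,np.round(r[0],1),onz(c,*r[0],.019).round(4))
E
```

```text
13.7667 [0.4712 0.3719 0.1098] [ 0.1  0.9 -1.1] 0.2121356340482086
yaw -0.01761778387008331 pitch 0.20671637072455976 roll -0.020935890380364364
brush 256.0 [318. 309.] (8.0, 33.0) (array([471.9, 344.6]), array([ 4.9, 17.6]), 'yaw from +y (ccw) 1.565', [[480.70001220703125, 344.5], [463.1000061035156, 344.6000061035156]])
brush 3615.0 [318. 234.] (93.0, 41.0) (array([473. , 385.3]), array([20.5, 48.3]), 'yaw from +y (ccw) -0.026', [[472.3999938964844, 361.20001220703125], [473.6000061035156, 409.5]])
scene 18.5 [385.8 211.8] [0.4707 0.2278 0.019 ]
scene 226.0 [321.5 206.9] [0.5523 0.3452 0.019 ]
side 81.5 [342.7 159.3] [0.3884 0.3063 0.019 ]
```

Emit:
step_arm([
  [0, 0, -18, 0, -0.021, 0],
  [0, 0, -18, 0, 0, 0],
  [0, 0, -18, 0, 0, 0],
  [0, 0, -12, 0, 0, 0],
  [0, 0, -8, 0, 0, 0],
  [0, 0, 0, 0, 0, 0],
  [0, 0, 0, 0, 0, 0],
  [0, 0, 0, 0, 0, 0],
])

```text
clock: 14.58
position: [0.4729, 0.3714, 0.0368]
ee_rot: [-2.13, -2.094, -0.226]
force: [0.2, 0.0, -0.6]
width: 0.214
gripper_force: 44.9
```

Run:
```python
from st import *
im,c=snap('wrist','wrist9.png')
for a,r,ct in blobs(im,'b',(150,0,600,330),60): print('brush',a,np.round(r[0]),r[1],ends(ct,c,s['position'][2]+.018))
# white cheeks, wall
m=((im.min(2)>200)).astype(np.uint8); m[330:]=0
for ct in cv2.findContours(m,0,1)[0]:
    if cv2.contourArea(ct)>25: x,y,w,h=cv2.boundingRect(ct); print((x,y,w,h),cv2.contourArea(ct),(onz(c,x+w/2,y+h/2,.022,True)*1000).round(1)[:2],(onz(c,x,y+h/2,.022,True)*1000).round(1)[:2],(onz(c,x+w,y+h/2,.022,True)*1000).round(1)[:2])
for n in ('scene','side'):
    im,c=snap(n,n+'9.png')
    for col in 'rb':
        for a,r,ct in blobs(im,col,(240,100,460,300),6): print(n,col,a,np.round(r[0],1),onz(c,*r[0],.019).round(4))
```

```text
14.5833 [0.4729 0.3714 0.0368] [ 0.2  0.  -0.6] 0.21370566850904832
yaw -0.016232241786661203 pitch 0.2082887955823894 roll 0.0012588753650402684
brush 255.0 [318. 309.] (8.0, 33.0) (array([472.5, 344.8]), array([ 4.9, 17.6]), 'yaw from +y (ccw) 1.553', [[481.29998779296875, 344.70001220703125], [463.70001220703125, 345.0]])
brush 3665.0 [318. 234.] (93.0, 42.0) (array([473.6, 385.6]), array([20.9, 48.3]), 'yaw from +y (ccw) -0.010', [[473.3999938964844, 361.5], [473.8999938964844, 409.70001220703125]])
(292, 315, 53, 12) 508.5 [472.8 320.6] [455.3 320.7] [490.3 320.1]
(165, 310, 7, 18) 63.0 [364.9 316.7] [361.9 316.3] [367.9 317. ]
(173, 249, 23, 16) 236.5 [384.9 364.3] [376.1 364. ] [393.5 364.5]
(468, 0, 43, 9) 181.5 [604.5 545. ] [584.8 540.6] [626.3 550.4]
(364, 0, 54, 10) 334.0 [525.1 530.9] [506.5 529.5] [544.5 533.2]
(350, 0, 62, 19) 218.0 [517.8 526.6] [497.  525.4] [539.7 528.8]
(190, 0, 14, 10) 98.0 [392.  538.4] [386.4 539.5] [397.4 537.3]
(14, 0, 143, 284) 32699.5 [301.7 447. ] [197.7 458.8] [368.4 440.8]
scene r 20.5 [361.8 258.3] [0.393  0.3415 0.019 ]
scene r 237.0 [406.1 238.2] [0.3903 0.2332 0.019 ]
scene r 220.5 [451.  118.5] [ 0.6638 -0.1305  0.019 ]
scene b 199.5 [321.2 230.2] [0.4947 0.3779 0.019 ]
scene b 18.5 [385.8 211.8] [0.4707 0.2278 0.019 ]
side r 18.5 [344.4 234. ] [0.583  0.4953 0.019 ]
side r 21.5 [317.5 145.5] [0.3956 0.2114 0.019 ]
side r 13.0 [244.5 101. ] [ 0.4044 -0.1229  0.019 ]
side b 87.0 [343.  180.7] [0.4508 0.3662 0.019 ]
```

Emit:
step_arm([
  [-1, 0, -2, 0, 0, 0],
  [0, 0, -2, 0, 0, 0],
  [-0.2, -10, 0, 0, 0, 0],
  [-0.2, -10, 0, 0, 0, 0],
  [-0.2, -10, 0, 0, 0, 0],
  [-0.2, -8, -2, 0, 0, 0],
  [0, -2, 0, 0, 0, 0],
  [0, 0, 0, 0, 0, 0],
  [0, 0, 0, 0, 0, 0],
])

```text
clock: 15.48
position: [0.4706, 0.3311, 0.0301]
ee_rot: [-2.13, -2.094, -0.224]
force: [1.0, 1.2, -0.6]
width: 0.214
gripper_force: 44.9
```

Emit:
step_arm([
  [0, -4, 0, 0, 0, 0],
  [0, -4, 0, 0, 0, 0],
  [0, -4, 0, 0, 0, 0],
  [0, -4, 0, 0, 0, 0],
  [0, 0, 0, 0, 0, 0],
  [0, 0, 0, 0, 0, 0],
])

```text
clock: 15.98
position: [0.4704, 0.3156, 0.0303]
ee_rot: [-2.129, -2.094, -0.225]
force: [-0.7, 4.9, -0.2]
width: 0.208
gripper_force: 44.9
```

Emit:
step_arm([
  [0, -2.5, 0, 0, 0, 0],
  [0, -2, 0, 0, 0, 0],
  [0, 0, 0, 0, 0, 0],
  [0, 0, 0, 0, 0, 0],
])

```text
clock: 16.32
position: [0.4704, 0.3117, 0.0303]
ee_rot: [-2.128, -2.095, -0.225]
force: [-0.8, 5.3, -0.2]
width: 0.214
gripper_force: 44.9
```

Run:
```python
from st import *
im,c=snap('wrist','wrist10.png')
for a,r,ct in blobs(im,'b',(150,0,600,330),60): print('brush',a,np.round(r[0]),r[1],ends(ct,c,s['position'][2]+.018))
m=((im.min(2)>180)).astype(np.uint8); m[330:]=0
for ct in cv2.findContours(m,0,1)[0]:
    if cv2.contourArea(ct)>15: x,y,w,h=cv2.boundingRect(ct); print((x,y,w,h),cv2.contourArea(ct),*[(onz(c,u,v,.022,True)*1000).round(1)[:2] for u,v in [(x,y+h/2),(x+w,y+h/2),(x+w/2,y),(x+w/2,y+h)]])
```

```text
16.3167 [0.4704 0.3117 0.0303] [-0.8  5.3 -0.2] 0.2144474005682698
yaw -0.015343962537037754 pitch 0.20874071918501158 roll 0.0006325340969038501
brush 253.5 [318. 309.] (8.0, 33.0) (array([470. , 285.1]), array([ 4.9, 17.6]), 'yaw from +y (ccw) 1.554', [[478.79998779296875, 285.0], [461.20001220703125, 285.29998779296875]])
brush 3471.0 [318. 234.] (91.0, 40.0) (array([470.9, 325.4]), array([20.5, 47.1]), 'yaw from +y (ccw) -0.017', [[470.5, 301.8999938964844], [471.29998779296875, 349.0]])
(292, 315, 53, 13) 574.0 [453.4 264. ] [487.1 263.4] [470.3 268.6] [470.2 259.1]
(151, 253, 40, 21) 476.5 [359.  300.7] [389.7 302.1] [375.8 308.6] [373.9 294.2]
(235, 229, 8, 23) 126.0 [420.6 317.5] [425.6 317.6] [423.5 324.6] [422.7 310.4]
(152, 228, 8, 24) 109.0 [362.  316.9] [368.3 317. ] [366.1 324.9] [364.2 308.9]
(165, 150, 203, 103) 13334.0 [374.4 342. ] [500.5 339.9] [441.7 371.1] [439.8 309.9]
(12, 0, 144, 285) 32383.0 [200.8 397.4] [368.6 379.8] [280.5 510.8] [289.5 278.7]
```

Run:
```python
from h import *
im=cv2.imread('pics/wrist10.png')[:,:,::-1]; c=cams.get_calibration('wrist')
a=proj(c,[.447,.353,.022],True);b=proj(c,[.497,.353,.022],True);print(a,b)
for y in (.349,.353,.357,.361,.366):
    p=proj(c,[.44,y,.022],True);q=proj(c,[.505,y,.022],True);v=int(round((p[1]+q[1])/2)); print(y,v,int(p[0]),im[v,int(p[0]):int(q[0]):2].min(1).tolist())
```

```text
[276.04279668 180.64703295] [361.93318681 179.24791834]
0.349 187 264 [186, 187, 186, 188, 187, 188, 189, 190, 188, 189, 189, 189, 188, 241, 252, 252, 245, 155, 187, 182, 151, 134, 134, 134, 133, 132, 132, 133, 133, 134, 133, 135, 142, 144, 149, 173, 188, 191, 191, 182, 180, 250, 252, 251, 230, 188, 188, 189, 190, 190, 189, 188, 167, 72, 51, 51]
0.353 180 264 [186, 186, 185, 186, 186, 187, 188, 186, 187, 187, 188, 188, 187, 246, 253, 252, 246, 154, 189, 191, 191, 189, 190, 188, 187, 190, 189, 187, 187, 189, 190, 189, 190, 190, 191, 191, 191, 192, 192, 182, 171, 248, 252, 252, 233, 188, 188, 187, 188, 189, 189, 190, 171, 70, 51, 52]
0.357 173 264 [186, 186, 186, 187, 187, 187, 188, 187, 188, 187, 186, 187, 186, 245, 253, 252, 245, 152, 184, 189, 189, 189, 189, 189, 188, 190, 189, 190, 190, 190, 189, 188, 188, 187, 186, 185, 185, 185, 187, 183, 173, 245, 252, 252, 242, 183, 186, 184, 186, 187, 188, 188, 172, 70, 50, 50]
0.361 166 263 [186, 187, 187, 186, 185, 185, 186, 185, 185, 186, 185, 186, 185, 207, 253, 252, 252, 252, 252, 252, 252, 252, 252, 252, 252, 252, 252, 252, 252, 252, 252, 252, 252, 252, 252, 252, 252, 252, 252, 252, 252, 252, 252, 252, 251, 207, 187, 186, 182, 180, 185, 186, 188, 121, 50, 50]
0.366 158 263 [186, 184, 183, 183, 183, 184, 184, 185, 184, 185, 185, 186, 187, 188, 187, 188, 188, 187, 185, 185, 185, 186, 187, 189, 188, 187, 187, 186, 188, 188, 188, 188, 189, 189, 188, 188, 187, 187, 188, 188, 187, 189, 189, 188, 189, 189, 183, 140, 107, 101, 117, 174, 185, 109, 50, 49]
```

Run:
```python
from h import *
im=cv2.imread('pics/wrist10.png')[:,:,::-1]; c=cams.get_calibration('wrist')
print(onz(c,297.3,180,.022,True),onz(c,345,180,.022,True))
print(im[160:260,321].min(1).tolist())
r=[v for v in range(160,180) if im[v,321].min()>220];print(r,onz(c,321,r[-1]+.5,.022,True))
# handle end edges by blueness
for v in (192,200,210): 
    row=im[v].astype(int);u=np.where((row[:,2]-row[:,0]>60))[0];u=u[(u>250)&(u<400)];print(v,u.min() if len(u) else None,u.max() if len(u) else None)
```

```text
[0.45942816 0.35311459 0.022     ] [0.48706897 0.35267277 0.022     ]
[209, 238, 251, 253, 253, 252, 252, 252, 253, 253, 252, 244, 211, 190, 189, 189, 190, 189, 189, 188, 188, 188, 188, 187, 188, 190, 177, 133, 77, 48, 43, 46, 46, 47, 48, 49, 54, 55, 55, 58, 58, 58, 59, 59, 60, 58, 59, 61, 71, 91, 104, 108, 108, 109, 107, 108, 106, 107, 108, 107, 102, 90, 72, 57, 54, 54, 55, 53, 54, 53, 52, 53, 51, 52, 52, 52, 50, 52, 51, 51, 51, 50, 51, 50, 50, 50, 49, 51, 49, 50, 50, 47, 48, 48, 47, 47, 48, 46, 47, 48]
[161, 162, 163, 164, 165, 166, 167, 168, 169, 170, 171] [0.47322879 0.3577896  0.022     ]
192 301 336
200 299 338
210 299 338
```

Emit:
step_arm([
  [0.8, -1.5, 0, 0, 0, 0],
  [0.7, -1.5, 0, 0, 0, 0],
  [0, 0.7, -3.5, -0.035, 0, 0],
  [0, 0.5, -3.5, -0.035, 0, 0],
  [0, 0.4, -3.5, -0.035, 0, 0],
  [0, 0.3, -3.5, -0.035, 0, 0],
  [0, 0.1, -3.5, -0.035, 0, 0],
  [0, 0, -3.4, -0.034, 0, 0],
  [0, 0, -0.7, 0, 0, 0],
  [0, 0, 0, 0, 0, 0],
  [0, 0, 0, 0, 0, 0],
])

```text
clock: 17.28
position: [0.4715, 0.3117, 0.0085]
ee_rot: [2.236, 2.204, 0.006]
force: [-1.5, 7.1, -0.2]
width: 0.21
gripper_force: 44.9
```

Run:
```python
from st import *
im,c=snap('wrist','wrist11.png')
for a,r,ct in blobs(im,'b',(150,0,600,330),60): print('brush',a,np.round(r[0]),r[1],ends(ct,c,.024))
y=.34
for y in (.345,.350,.355,.36):
    p=proj(c,[.445,y,.022],True);q=proj(c,[.505,y,.022],True);v=int(round((p[1]+q[1])/2)); print(y,v,int(p[0]),im[v,int(p[0]):int(q[0]):3].tolist())
```

```text
17.2833 [0.4715 0.3117 0.0085] [-1.5  7.1 -0.2] 0.21010995834324428
yaw -0.014290949355878046 pitch 0.0018494585122579674 roll 0.003921899955445824
brush 253.5 [318. 309.] (8.0, 33.0) (array([471.1, 283.5]), array([ 5.8, 18.6]), 'yaw from +y (ccw) 1.553', [[480.3999938964844, 283.3999938964844], [461.79998779296875, 283.70001220703125]])
brush 3454.5 [318. 234.] (91.0, 40.0) (array([472.2, 328.1]), array([20.7, 50.3]), 'yaw from +y (ccw) -0.028', [[471.5, 303.0], [472.8999938964844, 353.20001220703125]])
0.345 204 262 [[190, 199, 213], [187, 198, 212], [186, 195, 210], [187, 196, 210], [188, 196, 211], [187, 196, 212], [185, 194, 210], [234, 236, 238], [253, 253, 251], [251, 251, 249], [194, 202, 217], [193, 200, 217], [146, 161, 201], [61, 138, 248], [75, 166, 254], [75, 168, 254], [73, 165, 254], [73, 166, 254], [71, 165, 254], [71, 163, 254], [72, 163, 254], [69, 161, 253], [69, 161, 253], [68, 159, 253], [65, 150, 252], [57, 114, 232], [179, 188, 207], [189, 199, 215], [188, 197, 213], [248, 249, 246], [253, 253, 251], [246, 247, 245], [190, 198, 216], [190, 200, 214], [190, 200,
[... 1505 characters left out ...]
, 196, 210], [189, 198, 211], [188, 197, 210], [188, 197, 211], [188, 197, 211], [189, 197, 212], [188, 197, 211], [195, 203, 215], [253, 254, 252], [253, 253, 252], [253, 253, 252], [253, 253, 252], [253, 253, 252], [253, 253, 252], [253, 253, 252], [253, 253, 252], [253, 253, 252], [253, 253, 253], [253, 253, 253], [253, 253, 253], [253, 254, 253], [253, 254, 253], [253, 254, 253], [253, 253, 253], [253, 254, 253], [253, 253, 253], [253, 253, 252], [253, 253, 252], [253, 253, 252], [253, 253, 252], [253, 253, 252], [253, 253, 252], [252, 252, 250], [185, 194, 209], [189, 197, 210], [188, 197, 211], [188, 197, 211], [189, 197, 212], [186, 194, 209], [79, 81, 89], [56, 57, 59], [56, 56, 59]]
```

The tail is centred between the cheeks and clear of the wall. I ease it back, release and lift off.

Emit:
step_arm([
  [0, 2, -0.4, 0, 0, 0],
  [0, 2, 0, 0, 0, 0],
  [0, 1, 0, 0, 0, 0],
  [0, 0, 0, 0, 0, 0],
  [0, 0, 0, 0, 0, 0],
])

```text
clock: 17.75
position: [0.4717, 0.316, 0.0083]
ee_rot: [2.237, 2.203, 0.006]
force: [-2.3, 6.1, 0.6]
width: 0.216
gripper_force: 44.9
```

Emit:
step_arm([
  [0, 0, 0, 0, 0, 0],
  [0, 0, 0, 0, 0, 0],
  [0, 0, 0, 0, 0, 0],
  [0, 0, 0, 0, 0, 0],
  [0, 0, 5, 0, 0, 0],
  [0, 0, 15, 0, 0, 0],
  [0, 0, 20, 0, 0, 0],
  [0, 0, 25, 0, 0, 0],
  [0, 0, 25, 0, 0, 0],
  [0, 0, 25, 0, 0, 0],
  [0, 0, 25, 0, 0, 0],
  [0, 0, 25, 0, 0, 0],
  [0, 0, 25, 0, 0, 0],
  [0, -25, 20, 0, 0, 0],
  [0, -25, 0, 0, 0, 0],
  [0, -25, 0, 0, 0, 0],
  [0, -15, 0, 0, 0, 0],
  [0, 0, 0, 0, 0, 0],
  [0, 0, 0, 0, 0, 0],
], gripper=0.5)

```text
clock: 19.33
position: [0.4721, 0.2238, 0.2185]
ee_rot: [2.239, 2.199, 0.005]
force: [0.2, 0.4, -0.8]
width: 0.496
gripper_force: 0.0
```

Run:
```python
from st import *
im,c=snap('wrist','wrist12.png')
for col in 'rb':
    for a,r,ct in blobs(im,col,(150,0,480,330),30): print(col,a,np.round(r[0]),ends(ct,c,.022))
im,c=snap('scene','s12.png')
for col in 'rb':
    for a,r,ct in blobs(im,col,(240,100,440,300),6): print(col,a,np.round(r[0],1),onz(c,*r[0],.022).round(4))
```

```text
19.3333 [0.4721 0.2238 0.2185] [ 0.2  0.4 -0.8] 0.496373777075564
yaw -0.018012715008842682 pitch 0.00012965399716367973 roll 0.004153692319087507
r 48.0 [360. 325.] (array([531.7,   4.4]), array([10.5, 16.2]), 'yaw from +y (ccw) 0.050', [[532.0999755859375, -3.700000047683716], [531.2999877929688, 12.399999618530273]])
r 892.5 [249. 172.] (array([391.7, 233.2]), array([20.6, 69.4]), 'yaw from +y (ccw) -0.033', [[390.6000061035156, 198.60000610351562], [392.8999938964844, 267.8999938964844]])
r 110.5 [248.  81.] (array([395.9, 339.7]), array([ 6.5, 29.4]), 'yaw from +y (ccw) 1.555', [[410.6000061035156, 339.3999938964844], [381.20001220703125, 339.8999938964844]])
b 106.5 [316. 184.] (array([470.6, 216.9]), array([ 7.3, 28.3]), 'yaw from +y (ccw) 1.552', [[484.79998779296875, 216.60000610351562], [456.5, 217.10000610351562]])
b 963.0 [316.  93.] (array([471.9, 322.8]), array([19.1, 69.1]), 'yaw from +y (ccw) -0.019', [[471.29998779296875, 288.29998779296875], [472.6000061035156, 357.3999938964844]])
r 20.5 [361.8 258.3] [0.3914 0.3428 0.022 ]
r 237.0 [406.1 238.2] [0.3887 0.235  0.022 ]
r 33.5 [360.2 106.4] [0.8325 0.0608 0.022 ]
b 222.0 [349.5 228.1] [0.4686 0.3236 0.022 ]
b 15.0 [390.5 210. ] [0.4679 0.2175 0.022 ]
```

Both shoes are pushed back about 9–10 mm, both tails rest at their walls, and both tools are in line with the tray. Handing in.

```bash
python3 -c "
from cell import job
print(job.sign_off())"
```

```text
the job is handed in; nothing more can be done
None
```

The slice and brush are both in their compartments, heads under the keepers with each shoe pushed back about 9–10 mm; the arm never went near the cup, shaker, timer or teaspoon by plan (not re-measured), and I handed the job in at about 19 s of the 66 s without seeing the verdict.

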